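# Hang two lapped roof tiles on a roofing trainer

## Task

Tile the little roof: hang the short tile on the lower batten first and then the long tile on the upper batten so that it laps over the short one with its tail at the scribed exposure line. Lay each tile head upward, square and centred on the deck's centre line, with its nib behind the batten, and pull it firmly down the slope until the nib bears on the batten before letting go. Leave the other things on the table where they are.

Things in the scene. Friction and masses are not known exactly. Their poses are not given: they have to be found in the camera images.
- trainer: fixed roofing trainer: wooden deck sloping at 22 degrees, down towards the robot, 250 long, 180 wide between yellow cheeks 8 mm higher; black base 300 x 220. Origin: centre of the base underside; x horizontal, upslope; y across; z up. Deck surface: lower edge at x = -120, z = 35; upper edge at x = 112, z = 129. A scribed centre line runs up the deck
- lower_batten: lower dark batten across the deck, 150 wide, 14 along the slope, 6 high; rigid; its place varies. Origin: on the deck at the foot of its upslope face (the plane x = 0), on the centre line; x up the slope, y across, z out of the deck. 80 to 96 mm above the deck's lower edge.
- upper_batten: upper dark batten across the deck, 150 wide, 14 along the slope, 6 high; rigid; its place varies. Origin: on the deck at the foot of its upslope face (the plane x = 0), on the centre line; x up the slope, y across, z out of the deck. 190 to 212 mm above the deck's lower edge. A scribed exposure line across the deck moves with it, 136.5 mm below the origin: the long tile's tail comes there.
- short_tile: the shorter terracotta roof tile, 100 long, 60 wide, 16 high, about 110 g: 8 mm slab carried on two 8 mm deep ribs, the nib under the head (+x end with two nail holes; 12 long; starts away from the robot) and a bar under the tail (10 long); lies level. Origin: middle, at the ribs' underside; x to the head, y across, z up. Hung, it lies parallel to the deck.
- long_tile: the longer terracotta roof tile, 150 long, 60 wide, 16 high, about 160 g: 8 mm slab carried on two 8 mm deep ribs, the nib under the head (+x end with two nail holes; 12 long; starts away from the robot) and a bar under the tail (10 long); lies level. Origin: middle, at the ribs' underside; x to the head, y across, z up. Hung, its tail rests on the short tile: 0.115 rad flatter than the deck.
- short_tile_nib (a point): lower edge of the short tile's nib face (the face towards the tail, which catches the batten), mid-width: 38 mm from the tile's origin towards the head
- long_tile_nib (a point): lower edge of the long tile's nib face (the face towards the tail, which catches the batten), mid-width: 63 mm from the tile's origin towards the head
- long_tile_tail (a point): lower edge of the long tile's tail end, mid-width: 75 mm from the tile's origin towards the tail
- flat_tile: bystander: plain flat tile 120 x 90 x 8 mm without ribs, loose; leave it
- screwdriver: bystander: screwdriver lying on the table; leave it
- gear: bystander: black gear 64 mm across, 20 high, lying flat; leave it
- mouse: bystander: black rounded computer mouse 60 mm across, 30 high; leave it
- weight: bystander: steel hooked-top weight 44 mm across, 74 high, standing; leave it
Not all that is in view belongs to the job. Leave any green or yellow look-alike of the short_tile alone. Leave any purple or yellow look-alike of the long_tile alone.

How it is judged:
On the way, in this order (a step that is already met when the one before it is completed fails the run):
1. the short tile, in its place on the lower batten, is pulled down against it with at least 3 N (x of short_tile_nib in the frame of lower_batten between -0.002 and 0.002 m and y of short_tile_nib in the frame of lower_batten between -0.01 and 0.01 m and z of short_tile_nib in the frame of lower_batten between -0.002 and 0.0045 m and angle between the y axis of short_tile and the y axis of lower_batten, either way round below 0.09 rad and angle between short_tile's own z axis and vertical below 0.8 rad and angle between the z axis of short_tile and the z axis of lower_batten, either way round below 0.08 rad and contact force between short_tile and lower_batten above 3 N), for 0.1 s.
2. with the short tile hanging in place, the long tile, in its place on the upper batten, is pulled down against it with at least 3 N (x of short_tile_nib in the frame of lower_batten between -0.002 and 0.002 m and y of short_tile_nib in the frame of lower_batten between -0.01 and 0.01 m and z of short_tile_nib in the frame of lower_batten between -0.002 and 0.0025 m and angle between the y axis of short_tile and the y axis of lower_batten, either way round below 0.09 rad and angle between each of short_tile, long_tile's own z axis and vertical below 0.8 rad and angle between the z axis of short_tile and the z axis of lower_batten, either way round below 0.04 rad and x of long_tile_nib in the frame of upper_batten between -0.002 and 0.002 m and y of long_tile_nib in the frame of upper_batten between -0.01 and 0.01 m and z of long_tile_nib in the frame of upper_batten between -0.002 and 0.0055 m and angle between the y axis of long_tile and the y axis of upper_batten, either way round below 0.09 rad and angle between the z axis of long_tile and the z axis of upper_batten, either way round below 0.15 rad and x of long_tile_tail in the frame of upper_batten between -0.1415 and -0.1315 m and z of long_tile_tail in the frame of short_tile between 0.013 and 0.025 m and contact force between long_tile and upper_batten above 3 N), for 0.1 s.
At the end, for the whole second after the job is handed in: Both tiles at rest, heads up: nib faces within 2 mm of the battens and down on the deck (2.5 mm short, 4 mm long), within 10 mm of the centre line, 0.09 rad of square; short tile flat on the deck within 0.04 rad; long tile's tail within 5 mm of the exposure line and on the short tile within 4 mm (x of short_tile_nib in the frame of lower_batten between -0.002 and 0.002 m and y of short_tile_nib in the frame of lower_batten between -0.01 and 0.01 m and z of short_tile_nib in the frame of lower_batten between -0.002 and 0.0025 m and angle between the y axis of short_tile and the y axis of lower_batten, either way round below 0.09 rad and angle between each of short_tile, long_tile's own z axis and vertical below 0.8 rad and angle between the z axis of short_tile and the z axis of lower_batten, either way round below 0.04 rad and x of long_tile_nib in the frame of upper_batten between -0.002 and 0.002 m and y of long_tile_nib in the frame of upper_batten between -0.01 and 0.01 m and z of long_tile_nib in the frame of upper_batten between -0.002 and 0.004 m and angle between the y axis of long_tile and the y axis of upper_batten, either way round below 0.09 rad and angle between the z axis of long_tile and the z axis of upper_batten, either way round below 0.15 rad and x of long_tile_tail in the frame of upper_batten between -0.1415 and -0.1315 m and z of long_tile_tail in the frame of short_tile between 0.013 and 0.021 m and linear speed of each of short_tile, long_tile below 0.01 m/s); the robot touches nothing.
It fails at once if a bystander is moved by more than 30 mm (distance of any of flat_tile, screwdriver, gear, mouse, weight from where it was at the start of the episode above 0.03 m).
It also fails if it takes over 58 s, if anything falls off the work surface, if the arm or the gripper's body presses on something with over 40 N, if the wrist force passes 120 N, or if a joint passes its speed limit or range.

## Robot

A 6-joint arm with a two-finger parallel gripper is mounted at the origin on the work surface. World frame = base frame: x ahead of the robot, y to its left, z up, the work surface at z = 0. Lengths are in m, angles in rad, forces in N, time in s.
With the tool pointing down it reaches from about 0.325 to 0.925 m from the base axis. Payload 3.1 kg.
Tool frame: the origin (TCP) lies at the very end of the fingers, on their centre line; the grasp point (between the pads) lies 19 mm behind it; z points along the fingers, y is the direction in which the jaws open and shut (so a half turn about z gives the same grasp; the last joint's range is limited). The gripper opens to 85 mm and grips with 20 to 120 N. Pads are 22 mm wide; open, the fingers measure 114 mm over their backs; the gripper's body (76 mm by 85 mm) begins 54 mm behind the grasp point. The pads swing forward as they close: fully open they stand 13 mm farther back than shut.
Start: joints at [-1.239, 0.217, 1.613, -0, 1.311, -0.112], TCP at [0.268, -0.564, 0.231] pointing down, gripper open.
Joint ranges: [-2.75, 2.75], [-0.78, 2.1], [0.31, 2.55], [-1.13, 4.27], [0.13, 2.63], [-2.58, 2.58]. Speed limits (rad/s): [2.79, 2.79, 3.14, 3.14, 3.14, 3.14].

## Interface

Orientations are given as [roll, pitch, yaw] about the fixed x, y, z axes, in that order (R = Rz(yaw) Ry(pitch) Rx(roll)).
In Python, from cell import get_state, cams, close_job gives the robot as it stands.
- The arm moves only by the shell command python3 -m creep 'ROWS' [FORCE]. ROWS is JSON, a list of rows, each an object with "turn": the turn, a rotation vector about the tool's x, y, z in rad, a list of three; "linear": the shift along the tool's x, y, z in mm, a list of three; "fingers": the gripper's target within -1 to 1 (fully open at 1, half-way at 0, shut at -1). In form: [{"turn": [ax, ay, az], "linear": [dx, dy, dz], "fingers": fingers}, ...]. A call has 1 to 10 rows; each row is the pose to reach, as a shift and turn from the pose measured when the call began, along the tool's axes at that moment; what a row does not reach only later rows make up. A row lasts 1/12 s, in which the tool goes at most 41.7 mm and 7.16 degrees, less where a joint would pass 70% of its speed; a pose out of reach is approached as far as the arm can. A call with a gripper value outside its range is refused whole. The fingers move at their own pace and stop on an object; FORCE is the grip in N (left out, the last holds). Time passes only in rows, so rows that repeat a pose let the fingers close. It gives the time, the measured TCP pose, the force and the opening at its end, in the units of the state.
- get_state(): the state, without advancing time (a new reading comes with each control period).
- cams.camera(name): name is "scene" or "top"; returns (picture, depth): 480x640x3 uint8, blue, green, red; 480x640 float32, m along the optical axis (not along the pixel's ray), 0 where there is no reading.
- cams.get_calibration(name): a dict with "fx", "fy", "cx", "cy" (pixels), "camera_from_world" (4x4, takes a point from world to camera coordinates). Camera axes: x right, y up, looking along -z (the intrinsics and any distortion apply to the point x, -y, -z); pixel columns grow to the right and rows downward; lengths in m; the calibration is good to about 2 mm. A picture is of the moment at which its call begins. get_calibration takes no time and is no camera call.
- close_job(): hands the job in, once; it reports no verdict.
The state is a dict: "t": time; "q": joint angles; "qvel": joint speeds; "joint_torque": joint torques, N m; "tcp_pos": TCP position; "tcp_rot": TCP orientation; "force": force on the tool from outside, world axes, zero at the start; "moment": the same for the moment, N m; "finger_gap": opening from 0.0 (shut) to 1.0 (fully open).
Only numpy, scipy, OpenCV 4.12 (cv2) and the standard library are available. Lean on these libraries where they do the work, as an engineer would, in place of code of your own. Each camera call takes 0.05 s, during which the arm holds its last target. There are 200 camera calls.

## Working session

There is one attempt and no reset: what is moved stays moved. The work goes in short steps, Python scripts to look and compute and a shell command to move; the robot and the scene stay as the last step left them, time stands still between calls to the robot, and variables do not carry over. Pictures are saved under pics/ and viewed, about 8 in all and at most 12, crops included, and the job is handed in when it is done.

```bash
mkdir -p pics; ls; python3 - <<'E'
from cell import get_state,cams
import cv2,numpy as np
print(get_state())
for n in("scene","top"):
    p,d=cams.camera(n);cv2.imwrite(f"pics/{n}0.png",p);np.save(f"pics/{n}0.npy",d);c=cams.get_calibration(n);print(n,c)
E
```

```text
pics
{'t': 0.0, 'q': array([-1.23920188e+00,  2.17789194e-01,  1.61493734e+00,  1.47895768e-07,
        1.31129490e+00, -1.12193445e-01]), 'qvel': array([-6.10141147e-04, -1.17168039e-03,  5.64117856e-04, -8.37686233e-04,
        1.47291925e-04,  6.25159204e-05]), 'joint_torque': array([ 3.90972591e-04, -3.96846664e+01, -3.03852689e+01, -5.75281979e-05,
        9.67716303e-03, -3.09151915e-06]), 'tcp_pos': array([ 0.26810772, -0.56366698,  0.22994487]), 'tcp_rot': array([-3.13917916e+00, -2.72063220e-04,  4.43787530e-01]), 'force': array([-0.31343398, -0.71845628, -0.56694708]), 'moment': array([ 0.03578229, -0.00578679, -0.0150574 ]), 'finger_gap': 0.9991761307198658}
scene {'fx': 559.476340251817, 'fy': 559.476340251817, 'cx': 311.82645087698756, 'cy': 236.77795655358756, 'camera_from_world': array([[ 0.80178034,  0.59745263, -0.01409431, -0.40775138],
       [-0.40878926,  0.56549282,  0.71631642,  0.07259003],
       [ 0.43593535, -0.56856682,  0.69763324, -1.63492904],
       [ 0.        ,  0.        ,  0.        ,  1.        ]])}
top {'fx': 548.7069699012733, 'fy': 548.7069699012733, 'cx': 319.70370118233524, 'cy': 241.35697249571044, 'camera_from_world': array([[ 0.02306958, -0.99972174,  0.00492256,  0.06172114],
       [ 0.99588816,  0.02341203,  0.08751366, -0.46595471],
       [-0.08760456,  0.00288342,  0.99615116, -1.54270833],
       [ 0.        ,  0.        ,  0.        ,  1.        ]])}
```

View pics/top0.png

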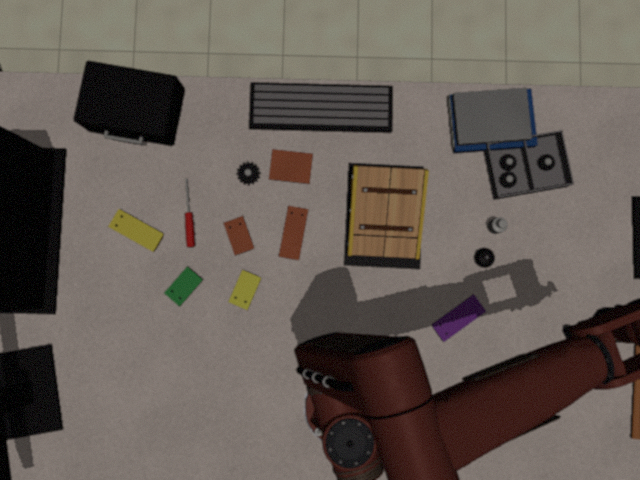

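View pics/scene0.png

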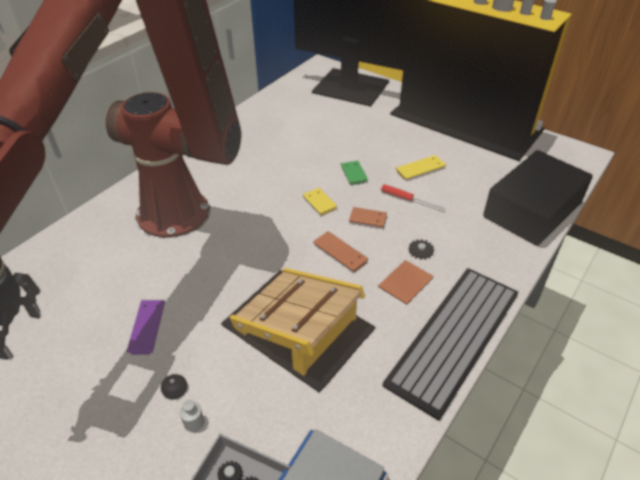

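Top view: short tile at (239,235), long tile at (293,233), flat tile without holes at (291,166), and the trainer at (388,215). Green (184,286) and yellow (245,290) are short look-alikes. Yellow (136,230) and purple (458,318) are long look-alikes. The terracotta ones are the targets. I'll measure them and confirm in one crop.

```bash
cat > h.py <<'E'
from cell import get_state,cams
import cv2,numpy as np
from scipy.spatial.transform import Rotation as Rn
def ray(n,px):
    c=cams.get_calibration(n);T=c["camera_from_world"];R=T[:3,:3];px=np.atleast_2d(px).astype(float)
    d=np.stack([(px[:,0]-c["cx"])/c["fx"],-(px[:,1]-c["cy"])/c["fy"],-np.ones(len(px))],1)
    return -R.T@T[:3,3], d@R
def onplane(n,px,p0,nv):
    o,d=ray(n,px);return o+d*(((np.asarray(p0)-o)@nv)/(d@nv))[:,None]
def onz(n,px,z): return onplane(n,px,[0,0,z],np.array([0,0,1.]))
def pts(n,px,dep):
    o,d=ray(n,px);return o+d*dep[:,None]
E
python3 - <<'E'
from h import *
p=cv2.imread("pics/top0.png");d=np.load("pics/top0.npy")
hsv=cv2.cvtColor(p,cv2.COLOR_BGR2HSV)
m=cv2.inRange(hsv,(0,110,60),(14,255,255))
n,l,s,c=cv2.connectedComponentsWithStats(m)
for i in range(1,n):
    x,y,w,h,a=s[i]
    if a<150 or y>265: continue
    v,u=np.nonzero(l==i); P=onz("top",np.stack([u,v],1),.016 if a<1300 else .008)
    r=cv2.minAreaRect((P[:,:2]*1000).astype(np.float32)); dd=d[l==i]
    print(c[i],a,"centroid",P.mean(0).round(4),"rect",np.round(r[0],1),np.round(r[1],1),round(r[2],1),"depthz",np.median(pts("top",np.stack([u,v],1),dd)[:,2]).round(4))
    e,V=np.linalg.eigh(np.cov(P[:,:2].T));a0=V[:,1]*np.sign(V[0,1]);print("  yaw",np.arctan2(a0[1],a0[0]).round(3))
# trainer: wood
w=cv2.inRange(hsv,(10,50,90),(22,200,255));w[:, :340]=0;w[:,430:]=0;w[:160]=0;w[270:]=0
w=cv2.erode(w,np.ones((3,3)))
v,u=np.nonzero(w&(d>0).astype(np.uint8)*255);P=pts("top",np.stack([u,v],1),d[v,u])
A=np.c_[P[:,:2],np.ones(len(P))];k=np.linalg.lstsq(A,P[:,2],rcond=None)[0]
for _ in range(5):
    r=np.abs(P[:,2]-A@k)<.005;k=np.linalg.lstsq(A[r],P[r,2],rcond=None)[0]
print("plane",k,"slope deg",np.degrees(np.arctan(np.hypot(k[0],k[1]))),"yaw",np.arctan2(k[1],k[0]),r.sum(),len(P))
a=cv2.resize(p[190:270,210:320],None,fx=5,fy=5,interpolation=cv2.INTER_CUBIC)
b=cv2.resize(p[155:275,335:440],None,fx=5,fy=5,interpolation=cv2.INTER_CUBIC)
cv2.imwrite("pics/cropA.png",a)
cv2.imwrite("pics/cropB.png",b)
g=cv2.cvtColor(p,cv2.COLOR_BGR2GRAY)
print(hsv[185:236:2,388].tolist())
print(hsv[210,340:432:2].tolist())
E
```

```text
[290.44225834 166.1685201 ] 1169 centroid [0.6809 0.1621 0.016 ] rect [681.  162.2] [115.5  86.2] 85.0 depthz 0.0077
  yaw 1.483
[407.42682927 180.01829268] 164 centroid [ 0.6485 -0.1765  0.016 ] rect [ 652.8 -176.7] [62.  54.9] 0.6 depthz 0.1163
  yaw -0.312
[404.68085106 212.43404255] 235 centroid [ 0.5539 -0.1695  0.016 ] rect [ 551.7 -170.8] [ 53.9 118.3] 88.7 depthz 0.082
  yaw 0.156
[372.68888889 217.03333333] 360 centroid [ 0.5384 -0.0778  0.016 ] rect [538.9 -72.9] [ 84.6 114.1] 18.6 depthz 0.0758
  yaw -0.961
[293.04714142 232.48946841] 997 centroid [0.4885 0.1493 0.016 ] rect [488.8 149.3] [ 56.  146.5] 81.0 depthz 0.0155
  yaw -0.163
[189.23320158 229.30434783] 253 centroid [0.4906 0.4462 0.016 ] rect [491.3 446.2] [98.7 23.3] 5.6 depthz 0.0231
  yaw 0.104
[238.49101796 235.29640719] 668 centroid [0.4767 0.3049 0.016 ] rect [476.8 304.9] [97.2 56.4] 21.5 depthz 0.0155
  yaw 0.368
[374.75308642 241.90123457] 162 centroid [ 0.4669 -0.0847  0.016 ] rect [464.6 -83.1] [91.  47.9] 34.7 depthz 0.0501
  yaw 0.49
[399.76373626 243.92307692] 182 centroid [ 0.4628 -0.1563  0.016 ] r
[... 604 characters left out ...]
, 128], [11, 32, 128], [10, 28, 81], [60, 11, 24], [21, 61, 96], [23, 165, 130], [22, 152, 129], [15, 112, 125], [14, 114, 123], [14, 114, 128], [15, 116, 127], [14, 114, 121], [15, 119, 120], [14, 111, 129], [15, 114, 130], [15, 118, 128], [15, 111, 126], [14, 117, 124], [14, 118, 123], [14, 110, 123], [14, 114, 125], [14, 119, 124], [14, 111, 119], [15, 110, 114], [16, 114, 132], [16, 110, 130], [17, 112, 130], [15, 120, 128], [15, 116, 123], [14, 117, 120], [16, 111, 119], [16, 123, 120], [14, 112, 127], [15, 116, 127], [14, 118, 123], [14, 114, 127], [15, 118, 128], [16, 112, 130], [16, 111, 131], [18, 136, 109], [23, 169, 131], [21, 106, 132], [14, 30, 128], [14, 26, 129], [9, 32, 127]]
```

```bash
python3 -c "
import cv2,numpy as np
a=cv2.imread('pics/cropA.png');b=cv2.imread('pics/cropB.png');a=cv2.resize(a,None,fx=.5,fy=.5);h=600
o=np.zeros((h,800,3),np.uint8);o[:200,:275]=a;o[:600,275:800]=b;cv2.imwrite('pics/crop.png',o)"
```

```text
(no output)
```

View pics/crop.png

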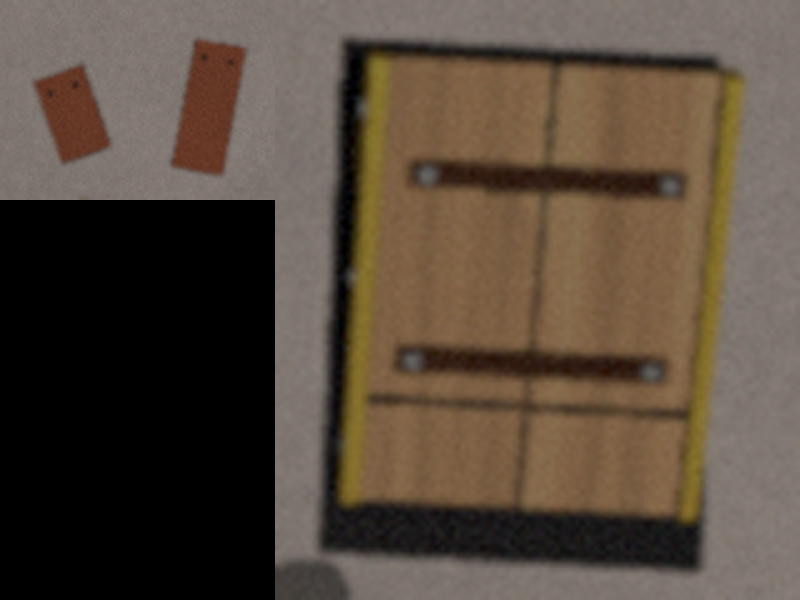

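Crop: both terracotta tiles have two nail holes at the upper (head) end, so they fit. The deck shows battens at crop rows ~180 and ~364, the exposure line at ~405, and the centre line from (556,65) to (519,505).

```bash
python3 - <<'E'
from h import *
p=cv2.imread("pics/top0.png");hsv=cv2.cvtColor(p,cv2.COLOR_BGR2HSV)
k=np.array([0.40438384,-0.01307929,-0.13889081]);nv=np.array([-k[0],-k[1],1]);nv/=np.linalg.norm(nv)
p0=np.array([.55,-.12,k@[.55,-.12,1]])
def crop(x,y):return [335+(x-275+.5)/5-.5,155+(y+.5)/5-.5]
# centre line and exposure line on deck
cl=onplane("top",[crop(556,65),crop(519,505)],p0,nv);ex=onplane("top",[crop(372,398),crop(686,414)],p0,nv)
print("centreline",cl.round(4).tolist(),"yaw",np.arctan2(*(cl[0]-cl[1])[[1,0]]).round(4))
print("expo",ex.round(4).tolist(),"yaw",np.arctan2(*(ex[0]-ex[1])[[1,0]])-np.pi/2)
ck=onplane("top",[crop(378,55),crop(349,500),crop(735,75),crop(690,520)],p0+.008*nv,nv);print("cheek yaw",[np.arctan2(*(ck[i]-ck[i+1])[[1,0]]).round(4) for i in(0,2)],"mid",ck.mean(0))
m=(hsv[...,2]<78)&(hsv[...,1]>80)
for nm,(a,b) in {"upper":(183,197),"lower":(220,235)}.items():
    us=np.arange(368,408);top=[];bot=[]
    for u in us:
        c=hsv[a-2:b+3,u,2].astype(float);wt=np.clip(1-(c-50)/(115-50),0,1)  # darkness fraction
        if nm=="lower": pass
        if 1: 
            if wt.sum()<1 : continue
            i=wt.argmax();ww=wt.copy();ww[:max(0,i-4)]=0;ww[i+5:]=0
            top.append([u,a-2+(ww*np.arange(len(c))).sum()/ww.sum(),ww.sum()])
    t=np.array(top);pf=np.polyfit(t[:,0],t[:,1],1);q=np.abs(np.polyval(pf,t[:,0])-t[:,1])<.8;pf=np.polyfit(t[q,0],t[q,1],1)
    E=onplane("top",[[u,np.polyval(pf,u)] for u in(365,390,410)],p0+.005*nv,nv)
    print(nm,E.round(4).tolist(),"yaw",np.arctan2(*(E[0]-E[2])[[1,0]])-np.pi/2,"width px",np.median(t[q,2]))
# scene-view depth check of plane
ps=cv2.imread("pics/scene0.png");ds=np.load("pics/scene0.npy");o=pts("scene",[[300,290],[330,300],[285,295]],ds[[290,300,295],[300,330,285]]);print(o.round(4),(o@np.r_[k[:2],0]+k[2]).round(4))
E
```

```text
centreline [[0.658, -0.1133, 0.1287], [0.427, -0.1077, 0.0352]] yaw -0.0243
expo [[0.4834, -0.0224, 0.0569], [0.4786, -0.1974, 0.0572]] yaw -0.027787572401290817
cheek yaw [np.float64(-0.0245), np.float64(-0.0219)] mid [ 0.53997797 -0.10982259  0.08953394]
upper [[0.6012, -0.0465, 0.1102], [0.5993, -0.1143, 0.1103], [0.5978, -0.1685, 0.1104]] yaw -0.028122259323902554 width px 4.823076923076922
lower [[0.5046, -0.0515, 0.0712], [0.5027, -0.1206, 0.0714], [0.5012, -0.1759, 0.0715]] yaw -0.026748329479370003 width px 4.7
[[ 0.5244 -0.066   0.0753]
 [ 0.6147 -0.0719  0.1091]
 [ 0.5031 -0.0963  0.0713]] [0.074  0.1106 0.0658]
```

```bash
cat >> h.py <<'E'
def to(pos,rpy,s=None):
    s=s or get_state();R=Rn.from_euler("xyz",s["tcp_rot"]);Q=Rn.from_euler("xyz",rpy)
    print("linear",(R.inv().apply(np.array(pos)-s["tcp_pos"])*1000).round(1).tolist(),"turn",(R.inv()*Q).as_rotvec().round(3).tolist())
PSI=-.026;SL=np.radians(22)
s_=np.array([np.cos(SL)*np.cos(PSI),np.cos(SL)*np.sin(PSI),np.sin(SL)]);n_=np.array([-np.sin(SL)*np.cos(PSI),-np.sin(SL)*np.sin(PSI),np.cos(SL)])
L=np.array([.5111,-.1097,.0692]);U=np.array([.6076,-.1121,.1082])
def rpy(yaw,pitch): # tile pitch up-slope angle; tool x along tile x
    x=np.array([np.cos(pitch)*np.cos(yaw),np.cos(pitch)*np.sin(yaw),np.sin(pitch)]);y=np.array([np.sin(yaw),-np.cos(yaw),0])
    return Rn.from_matrix(np.c_[x,y,np.cross(x,y)]).as_euler("xyz")
E
python3 -c "
from h import *
to([.4768,.3049,.15],rpy(.37,0))"
```

```text
linear [561.4, -694.7, 81.7] turn [-0.002, -0.0, 0.074]
```

```bash
python3 -m creep '[{"turn":[0,0,0.074],"linear":[561,-695,20],"fingers":1},{"turn":[0,0,0.074],"linear":[561,-695,20],"fingers":1},{"turn":[0,0,0.074],"linear":[561,-695,20],"fingers":1},{"turn":[0,0,0.074],"linear":[561,-695,20],"fingers":1},{"turn":[0,0,0.074],"linear":[561,-695,20],"fingers":1},{"turn":[0,0,0.074],"linear":[561,-695,20],"fingers":1},{"turn":[0,0,0.074],"linear":[561,-695,20],"fingers":1},{"turn":[0,0,0.074],"linear":[561,-695,20],"fingers":1},{"turn":[0,0,0.074],"linear":[561,-695,20],"fingers":1},{"turn":[0,0,0.074],"linear":[561,-695,20],"fingers":1}]' 40; python3 -c "
from h import *
to([.4768,.3049,.12],rpy(.37,0))"
```

```text
t: 0.93
tcp_pos: [0.3649, -0.1573, 0.2218]
tcp_rot: [-3.139, -0.0, 0.369]
force: [1.2, -0.1, 0.4]
finger_gap: 0.999
linear [271.0, -390.5, 102.8] turn [-0.002, -0.0, -0.001]
```

```bash
python3 -m creep '[{"turn":[0,0,0],"linear":[271,-390,20],"fingers":1},{"turn":[0,0,0],"linear":[271,-390,20],"fingers":1},{"turn":[0,0,0],"linear":[271,-390,20],"fingers":1},{"turn":[0,0,0],"linear":[271,-390,20],"fingers":1},{"turn":[0,0,0],"linear":[271,-390,20],"fingers":1},{"turn":[0,0,0],"linear":[271,-390,40],"fingers":1},{"turn":[0,0,0],"linear":[271,-390,60],"fingers":1},{"turn":[0,0,0],"linear":[271,-390,80],"fingers":1},{"turn":[0,0,0],"linear":[271,-390,102],"fingers":1},{"turn":[0,0,0],"linear":[271,-390,102],"fingers":1}]'; python3 -c "
from h import *
to([.4768,.3049,.06],rpy(.37,0))"
```

```text
t: 1.77
tcp_pos: [0.4605, 0.2376, 0.153]
tcp_rot: [-3.139, -0.001, 0.37]
force: [1.5, 0.2, 1.3]
finger_gap: 1.0
linear [39.5, -56.7, 93.1] turn [-0.002, -0.001, -0.0]
```

```bash
python3 -m creep '[{"turn":[0,0,0],"linear":[40,-57,50],"fingers":1},{"turn":[0,0,0],"linear":[40,-57,90],"fingers":1},{"turn":[0,0,0],"linear":[40,-57,90],"fingers":1},{"turn":[0,0,0],"linear":[40,-57,90],"fingers":1},{"turn":[0,0,0],"linear":[40,-57,90],"fingers":1},{"turn":[0,0,0],"linear":[40,-57,90],"fingers":1}]'; python3 -c "
from h import *
to([.4768,.3049,.002],rpy(.37,0))
p,d=cams.camera('scene');cv2.imwrite('pics/g1.png',cv2.resize(p[120:300,260:500],None,fx=3,fy=3))"
```

```text
t: 2.27
tcp_pos: [0.4774, 0.3051, 0.0639]
tcp_rot: [-3.14, -0.002, 0.37]
force: [0.3, 1.2, 1.1]
finger_gap: 1.0
linear [-0.7, 0.0, 61.9] turn [-0.002, -0.002, -0.0]
```

View pics/g1.png

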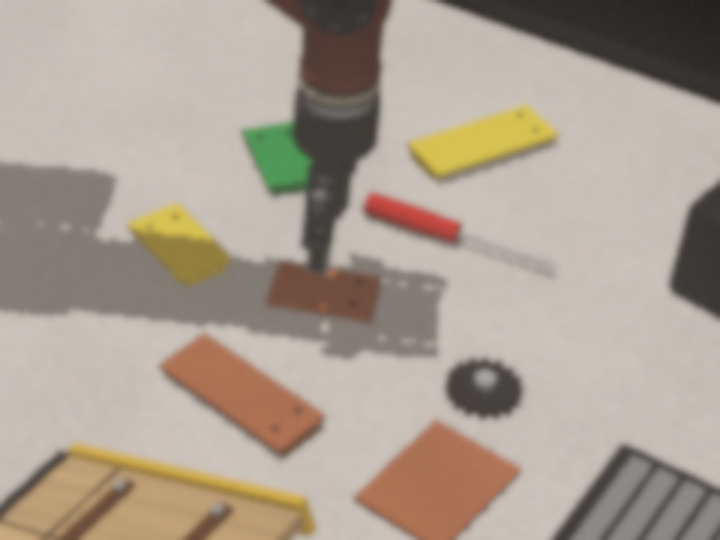

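The gripper stands over the short tile (crop 320,280), in line with it. Descending and gripping.

```bash
python3 -m creep '[{"turn":[0,0,0],"linear":[0,0,30],"fingers":1},{"turn":[0,0,0],"linear":[0,0,55],"fingers":1},{"turn":[0,0,0],"linear":[0,0,62],"fingers":1},{"turn":[0,0,0],"linear":[0,0,62],"fingers":1},{"turn":[0,0,0],"linear":[0,0,62],"fingers":-1},{"turn":[0,0,0],"linear":[0,0,62],"fingers":-1},{"turn":[0,0,0],"linear":[0,0,62],"fingers":-1},{"turn":[0,0,0],"linear":[0,0,62],"fingers":-1},{"turn":[0,0,0],"linear":[0,0,62],"fingers":-1},{"turn":[0,0,0],"linear":[0,0,62],"fingers":-1}]' 50; python3 -c "
from h import *
s=get_state();print(s['force'])
to([.4768,.3049,.21],rpy(.37,0))"
```

```text
t: 3.15
tcp_pos: [0.481, 0.3064, 0.0062]
tcp_rot: [-3.139, -0.009, 0.369]
force: [-0.7, -1.3, 7.3]
finger_gap: 0.683
[-0.69856266 -1.329557    7.27340615]
linear [-2.6, -0.6, -203.8] turn [-0.002, -0.009, -0.001]
```

```bash
python3 -m creep '[{"turn":[0,0,0],"linear":[0,0,-40],"fingers":-1},{"turn":[0,0,0],"linear":[0,0,-80],"fingers":-1},{"turn":[0,0,0],"linear":[0,0,-120],"fingers":-1},{"turn":[0,0,0],"linear":[0,0,-160],"fingers":-1},{"turn":[0,0,0],"linear":[0,0,-190],"fingers":-1},{"turn":[0,0,0],"linear":[0,0,-190],"fingers":-1},{"turn":[0,0,0],"linear":[0,0,-190],"fingers":-1}]'; python3 -c "
from h import *
s=get_state();print(s['force'],s['finger_gap'])
T=L-.030*s_+.0044*s_+.0062*n_
to(T+.05*n_,rpy(PSI,SL))
p,d=cams.camera('scene');cv2.imwrite('pics/g2.png',cv2.resize(p[40:240,260:500],None,fx=3,fy=3))"
```

```text
t: 3.73
tcp_pos: [0.4815, 0.3064, 0.2003]
tcp_rot: [-3.139, -0.017, 0.369]
force: [0.3, 0.6, -2.3]
finger_gap: 0.682
[ 0.33684748  0.62055449 -2.27176746] 0.6816900271258243
linear [-165.5, 381.7, 84.7] turn [-0.082, 0.363, 0.389]
```

View pics/g2.png

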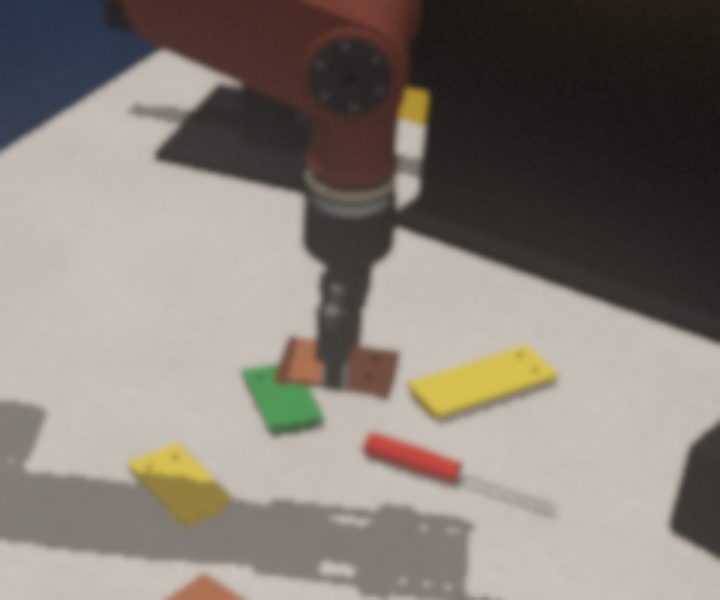

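```bash
python3 -m creep '[{"turn":[-0.082,0.363,0.389],"linear":[-165,382,20],"fingers":-1},{"turn":[-0.082,0.363,0.389],"linear":[-165,382,20],"fingers":-1},{"turn":[-0.082,0.363,0.389],"linear":[-165,382,20],"fingers":-1},{"turn":[-0.082,0.363,0.389],"linear":[-165,382,20],"fingers":-1},{"turn":[-0.082,0.363,0.389],"linear":[-165,382,20],"fingers":-1},{"turn":[-0.082,0.363,0.389],"linear":[-165,382,20],"fingers":-1},{"turn":[-0.082,0.363,0.389],"linear":[-165,382,40],"fingers":-1},{"turn":[-0.082,0.363,0.389],"linear":[-165,382,50],"fingers":-1},{"turn":[-0.082,0.363,0.389],"linear":[-165,382,60],"fingers":-1},{"turn":[-0.082,0.363,0.389],"linear":[-165,382,60],"fingers":-1}]'; python3 -m creep '[{"turn":[0,0,0],"linear":[0,0,0],"fingers":-1}]'; python3 -c "
from h import *
s=get_state();print(s['force'],s['finger_gap'])
T=L-.030*s_+.0044*s_+.0062*n_
to(T+.02*n_,rpy(PSI,SL))"
```

```text
t: 4.62
tcp_pos: [0.4624, -0.1047, 0.1345]
tcp_rot: [3.14, -0.377, -0.026]
force: [1.6, -0.7, -1.2]
finger_gap: 0.676
t: 4.7
tcp_pos: [0.4591, -0.1099, 0.1302]
tcp_rot: [3.14, -0.37, -0.035]
force: [-1.3, 0.9, -1.4]
finger_gap: 0.682
[-1.33198778  0.90237796 -1.37342806] 0.6818436968258983
linear [0.5, -1.8, 49.8] turn [0.004, 0.014, -0.008]
```

```bash
python3 -m creep '[{"turn":[0,0.014,-0.008],"linear":[0,-2,25],"fingers":-1},{"turn":[0,0.014,-0.008],"linear":[0,-2,50],"fingers":-1},{"turn":[0,0.014,-0.008],"linear":[0,-2,50],"fingers":-1},{"turn":[0,0.014,-0.008],"linear":[0,-2,50],"fingers":-1},{"turn":[0,0.014,-0.008],"linear":[0,-2,50],"fingers":-1}]'; python3 -c "
from h import *
s=get_state();print(s['force'],s['finger_gap'])
T=L-.030*s_+.0044*s_+.0062*n_
to(T+.00*n_,rpy(PSI,SL))
p,d=cams.camera('scene');p2,_=cams.camera('top');cv2.imwrite('pics/g3.png',np.hstack([cv2.resize(p[220:400,210:390],(400,400)),cv2.resize(p2[150:280,330:460],(400,400))]))"
```

```text
t: 5.12
tcp_pos: [0.4764, -0.1077, 0.083]
tcp_rot: [3.138, -0.382, -0.025]
force: [0.6, -0.3, 0.3]
finger_gap: 0.681
[ 0.56758813 -0.31298607  0.32578295] 0.6810932037149275
linear [1.4, 1.0, 19.6] turn [0.003, 0.002, 0.0]
```

View pics/g3.png

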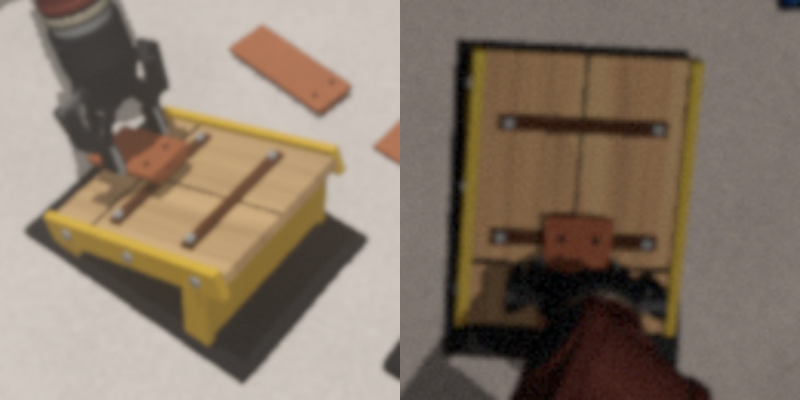

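Top view: the tile's head spans 543–613 and is centred on the centre line (~577), above the lower batten. Lowering onto the deck.

```bash
python3 -m creep '[{"turn":[0,0,0],"linear":[1,0,8],"fingers":-1},{"turn":[0,0,0],"linear":[1,0,15],"fingers":-1},{"turn":[0,0,0],"linear":[1,0,19],"fingers":-1},{"turn":[0,0,0],"linear":[1,0,21],"fingers":-1},{"turn":[0,0,0],"linear":[1,0,21],"fingers":-1}]'; python3 -c "
from h import *
s=get_state();print(s['force']@s_,s['force']@n_)
to(L-.030*s_+.0044*s_+.0062*n_,rpy(PSI,SL),s)"
```

```text
t: 5.63
tcp_pos: [0.4867, -0.1085, 0.0664]
tcp_rot: [3.137, -0.385, -0.024]
force: [-8.3, 1.3, 10.9]
finger_gap: 0.678
-3.6489417450636656 13.262961256614139
linear [-1.9, 0.5, 0.3] turn [0.004, -0.001, 0.002]
```

```bash
python3 -m creep '[{"turn":[0,0,0],"linear":[-2,0,1],"fingers":-1},{"turn":[0,0,0],"linear":[-4,0,1],"fingers":-1},{"turn":[0,0,0],"linear":[-6,0,1],"fingers":-1},{"turn":[0,0,0],"linear":[-8,0,1],"fingers":-1},{"turn":[0,0,0],"linear":[-10,0,1],"fingers":-1},{"turn":[0,0,0],"linear":[-10,0,1],"fingers":-1}]'; python3 -c "
from h import *
s=get_state();print(s['force']@s_,s['force']@n_)
to(L-.038*s_+.0044*s_+.0062*n_,rpy(PSI,SL),s)"
```

```text
t: 6.13
tcp_pos: [0.4804, -0.1096, 0.064]
tcp_rot: [3.135, -0.391, -0.024]
force: [-1.0, 0.4, 6.3]
finger_gap: 0.675
1.3889833230018445 6.196025551846777
linear [-3.1, -0.7, 0.4] turn [0.006, -0.007, 0.002]
```

```bash
python3 -m creep '[{"turn":[0,0,0],"linear":[-3,0,1],"fingers":-1},{"turn":[0,0,0],"linear":[-6,0,1],"fingers":-1},{"turn":[0,0,0],"linear":[-8,0,1],"fingers":-1},{"turn":[0,0,0],"linear":[-10,0,1],"fingers":-1},{"turn":[0,0,0],"linear":[-10,0,1],"fingers":-1},{"turn":[0,0,0],"linear":[-10,0,1],"fingers":-1}]'; python3 -c "
from h import *
s=get_state();print(s['force']@s_,s['force']@n_)
to(L-.038*s_+.0044*s_+.0062*n_,rpy(PSI,SL),s)"
```

```text
t: 6.63
tcp_pos: [0.4757, -0.1108, 0.0624]
tcp_rot: [3.132, -0.399, -0.025]
force: [7.0, 1.3, 2.3]
finger_gap: 0.677
7.270747132789634 -0.48666153235734155
linear [1.7, -2.0, 0.7] turn [0.009, -0.015, 0.001]
```

```bash
python3 -m creep '[{"turn":[0.009,-0.01,0],"linear":[-5,0,1.5],"fingers":-1},{"turn":[0.009,-0.01,0],"linear":[-8,0,1.5],"fingers":-1},{"turn":[0.009,-0.01,0],"linear":[-10,0,1.5],"fingers":-1},{"turn":[0.009,-0.01,0],"linear":[-10,0,1.5],"fingers":-1},{"turn":[0.009,-0.01,0],"linear":[-10,0,1.5],"fingers":-1}]'; python3 -c "
from h import *
s=get_state();print(s['force']@s_,s['force']@n_)
to(L-.038*s_+.0044*s_+.0062*n_,rpy(PSI,SL),s)"
```

```text
t: 7.05
tcp_pos: [0.4752, -0.1132, 0.063]
tcp_rot: [3.136, -0.406, -0.027]
force: [16.3, 5.5, 0.1]
finger_gap: 0.68
14.967984484802844 -5.9744618493620445
linear [1.9, -4.5, 1.5] turn [0.006, -0.022, -0.001]
```

```bash
python3 -m creep '[{"turn":[0.006,-0.022,0],"linear":[-4,-3,3],"fingers":-1},{"turn":[0.006,-0.022,0],"linear":[-8,-4,4],"fingers":-1},{"turn":[0.006,-0.022,0],"linear":[-8,-4,5],"fingers":-1},{"turn":[0.006,-0.022,0],"linear":[-8,-4,5],"fingers":-1},{"turn":[0.006,-0.022,0],"linear":[-8,-4,5],"fingers":-1}]'; python3 -c "
from h import *
s=get_state();print(s['force']@s_,s['force']@n_)
to(L-.038*s_+.0044*s_+.0062*n_,rpy(PSI,SL),s)"
```

```text
t: 7.47
tcp_pos: [0.476, -0.1123, 0.0619]
tcp_rot: [3.136, -0.397, -0.025]
force: [-13.3, 0.4, 32.0]
finger_gap: 0.678
-0.360010739383954 34.62253087593683
linear [1.6, -3.5, 0.2] turn [0.005, -0.013, 0.001]
```

```bash
python3 -m creep '[{"turn":[0,0,0],"linear":[-3,0,0.5],"fingers":-1},{"turn":[0,0,0],"linear":[-7,0,0.5],"fingers":-1},{"turn":[0,0,0],"linear":[-8,0,1],"fingers":-1},{"turn":[0,0,0],"linear":[-8,0,1],"fingers":-1},{"turn":[0,0,0],"linear":[-8,0,1],"fingers":-1},{"turn":[0,0,0],"linear":[-8,0,1],"fingers":-1}]'; python3 -c "
from h import *
s=get_state();print(s['force']@s_,s['force']@n_)
to(L-.038*s_+.0044*s_+.0062*n_,rpy(PSI,SL),s)"
```

```text
t: 7.97
tcp_pos: [0.4752, -0.1143, 0.0629]
tcp_rot: [3.133, -0.41, -0.026]
force: [5.9, 3.7, 11.0]
finger_gap: 0.68
9.551005437508302 8.044052190883278
linear [1.9, -5.6, 1.3] turn [0.009, -0.026, -0.0]
```

```bash
python3 -m creep '[{"turn":[0,0,0],"linear":[-1,0,0],"fingers":1},{"turn":[0,0,0],"linear":[-1,0,0],"fingers":1},{"turn":[0,0,0],"linear":[-1,0,0],"fingers":1},{"turn":[0,0,0],"linear":[-1,0,0],"fingers":1},{"turn":[0,0,0],"linear":[-1,0,0],"fingers":1},{"turn":[0,0,0],"linear":[0,0,-30],"fingers":1},{"turn":[0,0,0],"linear":[0,0,-70],"fingers":1},{"turn":[0,0,0],"linear":[0,0,-110],"fingers":1},{"turn":[0,0,0],"linear":[0,0,-130],"fingers":1}]'; python3 -c "
from h import *
to([.4885,.1493,.20],rpy(-.163,0))"
```

```text
t: 8.72
tcp_pos: [0.4234, -0.1124, 0.1853]
tcp_rot: [3.13, -0.413, -0.026]
force: [0.8, -1.1, 0.5]
finger_gap: 1.004
linear [59.4, -263.3, 6.9] turn [-0.017, -0.413, 0.133]
```

```bash
python3 -m creep '[{"turn":[-0.017,-0.413,0.133],"linear":[59,-263,0],"fingers":1},{"turn":[-0.017,-0.413,0.133],"linear":[59,-263,0],"fingers":1},{"turn":[-0.017,-0.413,0.133],"linear":[59,-263,0],"fingers":1},{"turn":[-0.017,-0.413,0.133],"linear":[59,-263,0],"fingers":1},{"turn":[-0.017,-0.413,0.133],"linear":[59,-263,7],"fingers":1},{"turn":[-0.017,-0.413,0.133],"linear":[59,-263,7],"fingers":1},{"turn":[-0.017,-0.413,0.133],"linear":[59,-263,7],"fingers":1},{"turn":[-0.017,-0.413,0.133],"linear":[59,-263,7],"fingers":1},{"turn":[-0.017,-0.413,0.133],"linear":[59,-263,7],"fingers":1}]'; python3 -c "
from h import *
to([.4885,.1493,.065],rpy(-.163,0))
p,d=cams.camera('scene');p2,_=cams.camera('top');cv2.imwrite('pics/s4.png',p);cv2.imwrite('pics/t4.png',p2);cv2.imwrite('pics/g4.png',np.hstack([cv2.resize(p[240:400,210:370],(400,400),interpolation=2),cv2.resize(p2[155:275,330:450],(400,400),interpolation=2)]))"
```

```text
t: 9.47
tcp_pos: [0.4879, 0.151, 0.1989]
tcp_rot: [3.141, 0.002, -0.158]
force: [-0.3, 0.0, 0.4]
finger_gap: 0.998
linear [1.1, 1.6, 133.9] turn [0.0, 0.002, 0.005]
```

View pics/g4.png

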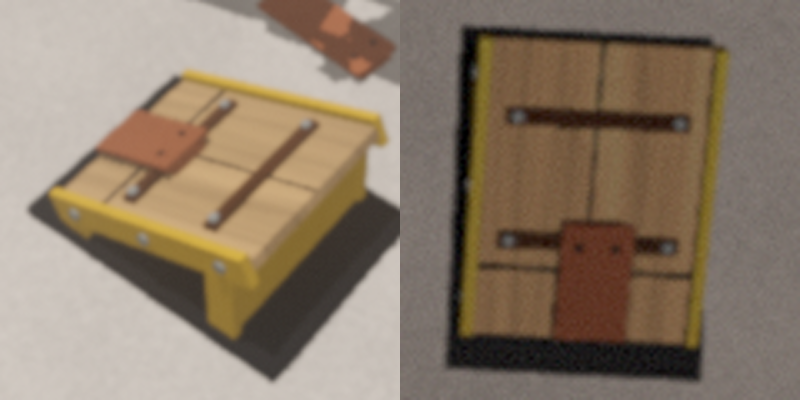

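The short tile lies flat and hung with its head over the lower batten (top crop 555–635 × 222–342), slightly right of the centre line. I'll measure it.

```bash
python3 - <<'E'
from h import *
p=cv2.imread("pics/t4.png");hsv=cv2.cvtColor(p,cv2.COLOR_BGR2HSV)
m=cv2.inRange(hsv,(0,120,50),(13,255,255));m[:,:372]=0;m[:,405:]=0;m[:219]=0;m[262:]=0
m=cv2.morphologyEx(m,cv2.MORPH_OPEN,np.ones((4,9)))
v,u=np.nonzero(m);P=onplane("top",np.stack([u,v],1),L+.016*n_,n_)-L
t=np.array([-np.sin(PSI),np.cos(PSI),0]);q=np.c_[P@s_,P@t]*1000
r=cv2.minAreaRect(q.astype(np.float32));print(q.mean(0),len(q),r,"expected centre s=-38")
E
```

```text
[-39.63382811  -6.43710239] 821 ((-40.13564682006836, -6.580833435058594), (63.179622650146484, 103.95893859863281), 89.30410766601562) expected centre s=-38
```

```bash
python3 - <<'E'
from h import *
p=cv2.imread("pics/top0.png");hsv=cv2.cvtColor(p,cv2.COLOR_BGR2HSV);g=p.astype(float).sum(2)
t=np.array([-np.sin(PSI),np.cos(PSI),0])
out=[]
for v in list(range(172,186))+list(range(198,222))+list(range(240,254)):
    x0=391.2-7.4*(v-168)/88;u=np.arange(int(x0)-5,int(x0)+7);b=np.median(g[v,u])-g[v,u];b=np.clip(b-15,0,None)
    if b.sum()>30:
        c=(b*u).sum()/b.sum();P=onplane("top",[[c,v]],L,n_)[0]-L;out.append([P@s_*1000,P@t*1000])
out=np.array(out);pf=np.polyfit(out[:,0],out[:,1],1)
for _ in range(3):
    k=np.abs(np.polyval(pf,out[:,0])-out[:,1])<2.5;pf=np.polyfit(out[k,0],out[k,1],1)
print("line: y at s=-38,0,104:",np.polyval(pf,[-38,0,104]).round(2),"slope",pf[0],k.sum(),np.std(np.polyval(pf,out[k,0])-out[k,1]))
o=[]
for v in range(175,250,3):
    y=cv2.inRange(hsv[v:v+1],(19,125,80),(30,255,255))[0].nonzero()[0];a=y[(y>340)&(y<380)];b=y[(y>400)&(y<432)]
    if len(a) and len(b):
        P=onplane("top",[[a.mean(),v],[b.mean(),v]],L+.008*n_,n_)-L;o.append([(P@s_).mean()*1000,(P@t).mean()*1000,np.ptp(P@t)*1000])
o=np.array(o);pf=np.polyfit(o[:,0],o[:,1],1);print("cheek mid",np.polyval(pf,[-38,0,104]).round(2),pf[0],o[:,2].mean())
E
```

```text
line: y at s=-38,0,104: [0.95 0.8  0.4 ] slope -0.0038137279422275827 52 0.4283076425730235
cheek mid [1.61 1.46 1.05] -0.00395638830155883 188.21742329469012
```

The short tile is about 7 mm off the line (limit 10), seated and square, and the pull read about 10–15 N. I'm leaving it there and going on to the long tile.

```bash
python3 -m creep '[{"turn":[0,0.002,0.005],"linear":[1,1.6,40],"fingers":1},{"turn":[0,0.002,0.005],"linear":[1,1.6,80],"fingers":1},{"turn":[0,0.002,0.005],"linear":[1,1.6,120],"fingers":1},{"turn":[0,0.002,0.005],"linear":[1,1.6,134],"fingers":1},{"turn":[0,0.002,0.005],"linear":[1,1.6,134],"fingers":1},{"turn":[0,0.002,0.005],"linear":[1,1.6,134],"fingers":1}]'; python3 -c "
from h import *
to([.4885,.1493,.009],rpy(-.163,0))"
```

```text
t: 10.07
tcp_pos: [0.4864, 0.1445, 0.0638]
tcp_rot: [3.139, 0.003, -0.17]
force: [1.0, -0.4, 0.2]
finger_gap: 1.0
linear [1.4, -5.3, 54.8] turn [0.003, 0.003, -0.007]
```

```bash
python3 -m creep '[{"turn":[0.003,0.003,-0.007],"linear":[1,-5,25],"fingers":1},{"turn":[0.003,0.003,-0.007],"linear":[1,-5,50],"fingers":1},{"turn":[0.003,0.003,-0.007],"linear":[1,-5,55],"fingers":1},{"turn":[0.003,0.003,-0.007],"linear":[1,-5,55],"fingers":1},{"turn":[0.003,0.003,-0.007],"linear":[1,-5,55],"fingers":-1},{"turn":[0.003,0.003,-0.007],"linear":[1,-5,55],"fingers":-1},{"turn":[0.003,0.003,-0.007],"linear":[1,-5,55],"fingers":-1},{"turn":[0.003,0.003,-0.007],"linear":[1,-5,55],"fingers":-1},{"turn":[0.003,0.003,-0.007],"linear":[1,-5,55],"fingers":-1}]' 60; python3 -c "
from h import *
s=get_state();print(s['force'])
to([.4885,.1493,.009],rpy(-.163,0))"
```

```text
t: 10.82
tcp_pos: [0.4948, 0.1495, 0.0158]
tcp_rot: [-3.139, -0.012, -0.161]
force: [-2.4, -4.4, 24.9]
finger_gap: 0.294
[-2.3581581  -4.41539052 24.904608  ]
linear [-6.3, 1.2, 6.7] turn [-0.002, -0.012, 0.002]
```

The fingers slid over the tile's top: the gap is 0.29 and TCP z is 16 mm, so the grasp was too shallow. I'll lift, open, and look at the tile again.

```bash
python3 -m creep '[{"turn":[0,0,0],"linear":[0,0,-40],"fingers":-1},{"turn":[0,0,0],"linear":[0,0,-80],"fingers":1},{"turn":[0,0,0],"linear":[-40,0,-110],"fingers":1},{"turn":[0,0,0],"linear":[-80,0,-140],"fingers":1},{"turn":[0,0,0],"linear":[-120,0,-150],"fingers":1},{"turn":[0,0,0],"linear":[-120,0,-150],"fingers":1},{"turn":[0,0,0],"linear":[-120,0,-150],"fingers":1}]'; python3 - <<'E'
from h import *
p,d=cams.camera("top");cv2.imwrite("pics/t5.png",p);cv2.imwrite("pics/t5c.png",cv2.resize(p[180:280,240:340],None,fx=4,fy=4))
hsv=cv2.cvtColor(p,cv2.COLOR_BGR2HSV);m=cv2.inRange(hsv,(0,110,50),(14,255,255));m[:195]=0;m[270:]=0;m[:,:262]=0;m[:,325:]=0
n,l,s,c=cv2.connectedComponentsWithStats(m);i=1+s[1:,4].argmax();v,u=np.nonzero(l==i);P=onz("top",np.stack([u,v],1),.016)[:,:2]*1000
print(s[i],P.mean(0),cv2.minAreaRect(P.astype(np.float32)))
E
```

```text
t: 11.4
tcp_pos: [0.3732, 0.1697, 0.1672]
tcp_rot: [-3.137, -0.016, -0.159]
force: [0.7, 0.1, -0.4]
finger_gap: 0.975
[281 206  27  46 715] [507.44766137 145.93344826] ((500.6150817871094, 148.02293395996094), (56.89476776123047, 122.74636840820312), 81.03482818603516)
```

View pics/t5c.png

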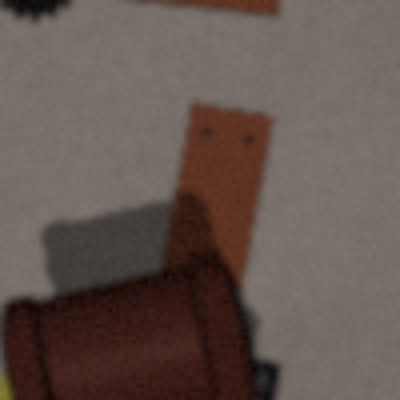

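The tile has not moved (head rows 206, same line). I'll regrip it deeper.

```bash
python3 -c "
from h import *
to([.4885,.1493,.06],rpy(-.160,0))"
```

```text
linear [113.6, 2.2, 108.5] turn [-0.004, -0.017, 0.0]
```

```bash
python3 -m creep '[{"turn":[-0.004,-0.017,0],"linear":[40,2,20],"fingers":1},{"turn":[-0.004,-0.017,0],"linear":[80,2,40],"fingers":1},{"turn":[-0.004,-0.017,0],"linear":[113,2,70],"fingers":1},{"turn":[-0.004,-0.017,0],"linear":[113,2,108],"fingers":1},{"turn":[-0.004,-0.017,0],"linear":[113,2,108],"fingers":1},{"turn":[-0.004,-0.017,0],"linear":[113,2,108],"fingers":1},{"turn":[-0.004,-0.017,0],"linear":[113,2,108],"fingers":1}]';  python3 -c "
from h import *
to([.4885,.1493,-.003],rpy(-.160,0))"
```

```text
t: 12.03
tcp_pos: [0.4882, 0.1494, 0.0606]
tcp_rot: [-3.141, 0.001, -0.16]
force: [0.2, 0.5, 0.4]
finger_gap: 1.003
linear [0.4, 0.1, 63.6] turn [-0.0, 0.001, 0.0]
```

```bash
python3 -m creep '[{"turn":[0,0,0],"linear":[0,0,30],"fingers":1},{"turn":[0,0,0],"linear":[0,0,55],"fingers":1},{"turn":[0,0,0],"linear":[0,0,63],"fingers":1},{"turn":[0,0,0],"linear":[0,0,63],"fingers":1},{"turn":[0,0,0],"linear":[0,0,63],"fingers":1}]';  python3 -m creep '[{"turn":[0,0,0],"linear":[0,0,0],"fingers":-1},{"turn":[0,0,0],"linear":[0,0,0],"fingers":-1},{"turn":[0,0,0],"linear":[0,0,0],"fingers":-1},{"turn":[0,0,0],"linear":[0,0,0],"fingers":-1},{"turn":[0,0,0],"linear":[0,0,0],"fingers":-1},{"turn":[0,0,0],"linear":[0,0,0],"fingers":-1}]' 50; python3 -c "
from h import *
to([.4885,.1493,-.003],rpy(-.160,0))"
```

```text
t: 12.45
tcp_pos: [0.4893, 0.1498, -0.0005]
tcp_rot: [-3.14, -0.002, -0.16]
force: [1.4, 0.3, 0.8]
finger_gap: 1.0
t: 12.95
tcp_pos: [0.4917, 0.1504, 0.0023]
tcp_rot: [-3.139, -0.006, -0.159]
force: [-1.7, 0.2, 7.4]
finger_gap: 0.686
linear [-3.0, 1.6, 5.2] turn [-0.003, -0.006, 0.001]
```

```bash
cat >> h.py <<'E'
PL=SL-.115
xl=np.array([np.cos(PL)*np.cos(PSI),np.cos(PL)*np.sin(PSI),np.sin(PL)]);zl=np.array([-np.sin(PL)*np.cos(PSI),-np.sin(PL)*np.sin(PSI),np.cos(PL)])
def TL(up,h,dy=0.001): return U+up*s_+h*n_-.060*xl+.0023*zl+np.array([0,dy,0])
E
python3 -m creep '[{"turn":[0,0,0],"linear":[0,0,-40],"fingers":-1},{"turn":[0,0,0],"linear":[0,0,-80],"fingers":-1},{"turn":[0,0,0],"linear":[0,0,-120],"fingers":-1},{"turn":[0,0,0],"linear":[0,0,-160],"fingers":-1},{"turn":[0,0,0],"linear":[0,0,-200],"fingers":-1},{"turn":[0,0,0],"linear":[0,0,-215],"fingers":-1},{"turn":[0,0,0],"linear":[0,0,-215],"fingers":-1}]'; python3 -c "
from h import *
print(get_state()['force'])
to(TL(.008,.08),rpy(PSI,PL))"
```

```text
t: 13.53
tcp_pos: [0.4942, 0.1507, 0.2244]
tcp_rot: [-3.135, -0.019, -0.159]
force: [0.5, 0.1, -1.2]
finger_gap: 0.683
[ 0.51285124  0.12446776 -1.18289314]
linear [72.2, 251.7, 52.5] turn [0.012, 0.249, -0.133]
```

```bash
python3 -m creep '[{"turn":[0.012,0.249,-0.133],"linear":[20,40,0],"fingers":-1},{"turn":[0.012,0.249,-0.133],"linear":[72,252,5],"fingers":-1},{"turn":[0.012,0.249,-0.133],"linear":[72,252,10],"fingers":-1},{"turn":[0.012,0.249,-0.133],"linear":[72,252,20],"fingers":-1},{"turn":[0.012,0.249,-0.133],"linear":[72,252,30],"fingers":-1},{"turn":[0.012,0.249,-0.133],"linear":[72,252,40],"fingers":-1},{"turn":[0.012,0.249,-0.133],"linear":[72,252,52],"fingers":-1},{"turn":[0.012,0.249,-0.133],"linear":[72,252,52],"fingers":-1},{"turn":[0.012,0.249,-0.133],"linear":[72,252,52],"fingers":-1},{"turn":[0.012,0.249,-0.133],"linear":[72,252,52],"fingers":-1}]'; python3 -c "
from h import *
print(get_state()['force'])
to(TL(.008,.025),rpy(PSI,PL))"
```

```text
t: 14.37
tcp_pos: [0.5253, -0.1085, 0.1706]
tcp_rot: [-3.14, -0.266, -0.027]
force: [0.3, 0.5, -2.4]
finger_gap: 0.685
[ 0.33795207  0.46269054 -2.36650442]
linear [8.1, 0.5, 54.0] turn [-0.001, 0.003, -0.001]
```

```bash
python3 -m creep '[{"turn":[0,0.003,0],"linear":[4,0.5,25],"fingers":-1},{"turn":[0,0.003,0],"linear":[8,0.5,45],"fingers":-1},{"turn":[0,0.003,0],"linear":[8,0.5,54],"fingers":-1},{"turn":[0,0.003,0],"linear":[8,0.5,54],"fingers":-1},{"turn":[0,0.003,0],"linear":[8,0.5,54],"fingers":-1}]'; python3 - <<'E'
from h import *
print(get_state()['force'])
to(TL(.008,.0),rpy(PSI,PL))
p,d=cams.camera('scene');p2,_=cams.camera('top');cv2.imwrite('pics/t6.png',p2);cv2.imwrite('pics/g6.png',np.hstack([cv2.resize(p[220:400,210:390],(400,400),interpolation=2),cv2.resize(p2[155:275,330:450],(400,400),interpolation=2)]))
E
```

```text
t: 14.78
tcp_pos: [0.5469, -0.1084, 0.1205]
tcp_rot: [-3.14, -0.268, -0.025]
force: [-0.6, 0.0, -1.4]
finger_gap: 0.683
[-0.61960622  0.0305155  -1.43191919]
linear [3.2, 1.2, 24.8] turn [-0.002, 0.001, 0.001]
```

View pics/g6.png

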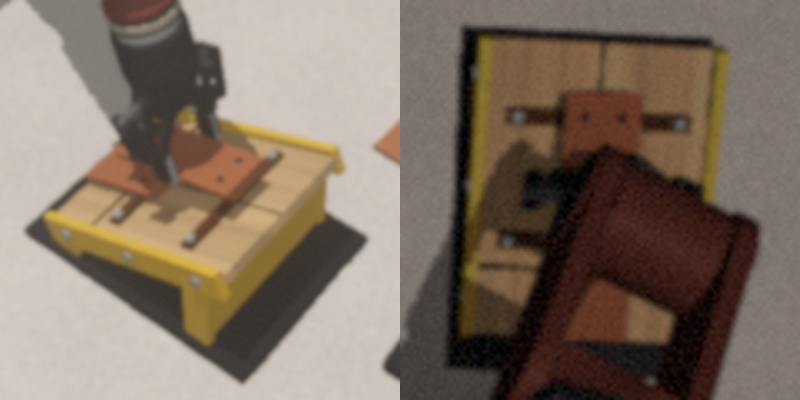

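Top crop: the head spans 562–640, centred on the line (600), and its edge (row 92) is well above the upper batten (row 119). Lowering.

```bash
python3 -m creep '[{"turn":[0,0,0],"linear":[2,0.5,8],"fingers":-1},{"turn":[0,0,0],"linear":[3,0.5,16],"fingers":-1},{"turn":[0,0,0],"linear":[3,0.5,22],"fingers":-1},{"turn":[0,0,0],"linear":[3,0.5,25],"fingers":-1},{"turn":[0,0,0],"linear":[3,0.5,25],"fingers":-1}]'; python3 -c "
from h import *
s=get_state();print(s['force']@s_,s['force']@n_)
to(TL(.008,0),rpy(PSI,PL),s)"
```

```text
t: 15.3
tcp_pos: [0.5573, -0.11, 0.0994]
tcp_rot: [-3.141, -0.269, -0.025]
force: [-6.8, 0.8, 7.8]
finger_gap: 0.683
-3.377635978166623 9.823654056910202
linear [-1.2, -0.2, 1.7] turn [-0.001, -0.001, 0.001]
```

```bash
python3 -m creep '[{"turn":[0,0,0],"linear":[-3,0,1],"fingers":-1},{"turn":[0,0,0],"linear":[-5,0,1.5],"fingers":-1},{"turn":[0,0,0],"linear":[-7,0,1.7],"fingers":-1},{"turn":[0,0,0],"linear":[-9,0,2],"fingers":-1},{"turn":[0,0,0],"linear":[-11,0,2.2],"fingers":-1},{"turn":[0,0,0],"linear":[-12,0,2.3],"fingers":-1},{"turn":[0,0,0],"linear":[-12,0,2.3],"fingers":-1}]'; python3 -c "
from h import *
s=get_state();print(s['force']@s_,s['force']@n_)
to(TL(0,0),rpy(PSI,PL),s)"
```

```text
t: 15.88
tcp_pos: [0.5482, -0.1106, 0.0958]
tcp_rot: [3.141, -0.274, -0.025]
force: [-0.2, -0.4, 6.8]
finger_gap: 0.682
2.425106583359247 6.386726268046323
linear [0.6, -1.1, 1.5] turn [0.0, -0.005, 0.001]
```

```bash
python3 -m creep '[{"turn":[0,-0.003,0],"linear":[-3,-1,0.5],"fingers":-1},{"turn":[0,-0.003,0],"linear":[-6,-1,1],"fingers":-1},{"turn":[0,-0.003,0],"linear":[-9,-1,1.5],"fingers":-1},{"turn":[0,-0.003,0],"linear":[-10,-1,1.5],"fingers":-1},{"turn":[0,-0.003,0],"linear":[-10,-1,1.5],"fingers":-1},{"turn":[0,-0.003,0],"linear":[-10,-1,1.5],"fingers":-1}]'; python3 -c "
from h import *
s=get_state();print(s['force']@s_,s['force']@n_)
to(TL(0,0),rpy(PSI,PL),s)"
```

```text
t: 16.38
tcp_pos: [0.5475, -0.1109, 0.0966]
tcp_rot: [3.138, -0.291, -0.027]
force: [18.5, 3.4, -3.4]
finger_gap: 0.685
15.728205657326122 -10.07153287645064
linear [1.0, -1.4, 2.5] turn [0.004, -0.022, -0.001]
```

```bash
python3 -m creep '[{"turn":[0.003,-0.02,0],"linear":[-4,-1,3],"fingers":-1},{"turn":[0.003,-0.02,0],"linear":[-8,-1,3.5],"fingers":-1},{"turn":[0.003,-0.02,0],"linear":[-9,-1,4],"fingers":-1},{"turn":[0.003,-0.02,0],"linear":[-9,-1,4],"fingers":-1},{"turn":[0.003,-0.02,0],"linear":[-9,-1,4],"fingers":-1},{"turn":[0.003,-0.02,0],"linear":[-9,-1,4],"fingers":-1}]'; python3 -c "
from h import *
s=get_state();print(s['force']@s_,s['force']@n_)
to(TL(0,0),rpy(PSI,PL),s)"
```

```text
t: 16.88
tcp_pos: [0.5479, -0.1109, 0.0957]
tcp_rot: [3.138, -0.289, -0.028]
force: [12.7, 4.3, 4.9]
finger_gap: 0.681
13.550590004689427 -0.14057933650620402
linear [0.8, -1.4, 1.5] turn [0.004, -0.02, -0.002]
```

```bash
python3 -m creep '[{"turn":[0,-0.02,0],"linear":[-8,-1,3.5],"fingers":-1},{"turn":[0,-0.02,0],"linear":[-8,-1,3.5],"fingers":-1},{"turn":[0,-0.02,0],"linear":[-8,-1,3.5],"fingers":-1},{"turn":[0,-0.02,0],"linear":[-8,-1,3.5],"fingers":-1}]'; python3 -c "
from h import *
s=get_state();print(s['force']@s_,s['force']@n_)
to(TL(0,0),rpy(PSI,PL),s)"
python3 -m creep '[{"turn":[0,0,0],"linear":[-1,0,0],"fingers":1},{"turn":[0,0,0],"linear":[-1,0,0],"fingers":1},{"turn":[0,0,0],"linear":[-1,0,0],"fingers":1},{"turn":[0,0,0],"linear":[-1,0,0],"fingers":1},{"turn":[0,0,0],"linear":[-1,0,0],"fingers":1},{"turn":[0,0,0],"linear":[0,0,-30],"fingers":1},{"turn":[0,0,0],"linear":[0,0,-70],"fingers":1},{"turn":[0,0,0],"linear":[0,0,-110],"fingers":1},{"turn":[0,0,0],"linear":[-30,-40,-130],"fingers":1},{"turn":[0,0,0],"linear":[-60,-80,-130],"fingers":1}]'
```

```text
t: 17.22
tcp_pos: [0.5479, -0.1109, 0.0956]
tcp_rot: [3.135, -0.284, -0.028]
force: [6.2, 3.4, 11.4]
finger_gap: 0.681
9.935616903745917 8.328974330426343
linear [0.8, -1.4, 1.4] turn [0.007, -0.015, -0.002]
t: 18.05
tcp_pos: [0.4706, -0.0455, 0.211]
tcp_rot: [3.132, -0.294, -0.031]
force: [0.4, 1.3, 0.1]
finger_gap: 1.001
```

```bash
python3 -m creep '[{"turn":[0,0,0],"linear":[-20,-42,0],"fingers":1},{"turn":[0,0,0],"linear":[-20,-84,0],"fingers":1},{"turn":[0,0,0],"linear":[-20,-126,0],"fingers":1},{"turn":[0,0,0],"linear":[-20,-168,0],"fingers":1},{"turn":[0,0,0],"linear":[-20,-210,0],"fingers":1},{"turn":[0,0,0],"linear":[-20,-210,0],"fingers":1}]'; python3 - <<'E'
from h import *
p,d=cams.camera('scene');p2,d2=cams.camera('top');cv2.imwrite('pics/t7.png',p2);cv2.imwrite('pics/g7.png',np.hstack([cv2.resize(p[220:400,210:390],(400,400),interpolation=2),cv2.resize(p2[155:275,330:450],(400,400),interpolation=2)]))
hsv=cv2.cvtColor(p2,cv2.COLOR_BGR2HSV);m=cv2.inRange(hsv,(0,120,50),(13,255,255));m[:,:372]=0;m[:,408:]=0;m[:175]=0;m[262:]=0
m=cv2.morphologyEx(m,cv2.MORPH_OPEN,np.ones((4,9)))
t=np.array([-np.sin(PSI),np.cos(PSI),0])
v,u=np.nonzero(m);D=pts("top",np.stack([u,v],1),d2[v,u])-U
for a,b,nm,h in((-220,-145,"short",.016),(-130,20,"long",.022)):
    P=onplane("top",np.stack([u,v],1),U+h*n_,n_)-U;S=P@s_*1000;k=(S>a)&(S<b)
    T=P[k]@t*1000;f=np.polyfit(S[k],T,1);print(nm,"s range",S[k].min(),S[k].max(),"lateral mid",T.mean(),"slope",f[0])
    H=D[k]@n_*1000;g=np.polyfit(D[k]@s_*1000,H,1);print("  height",H.mean(),"tilt",g[0])
E
```

```text
t: 18.55
tcp_pos: [0.4575, 0.1712, 0.203]
tcp_rot: [3.135, -0.294, -0.024]
force: [-0.5, -1.2, -0.6]
finger_gap: 1.002
short s range -196.36711016051603 -145.06497373648855 lateral mid -6.664385660206285 slope 0.00045413375547653795
  height 20.46547062982866 tilt 2.606015700098404
long s range -129.87654400339045 11.791382745353157 lateral mid -1.6908652079904876 slope 0.03038050038774144
  height 31.491363355732208 tilt 1.1797909301204772
```

View pics/g7.png

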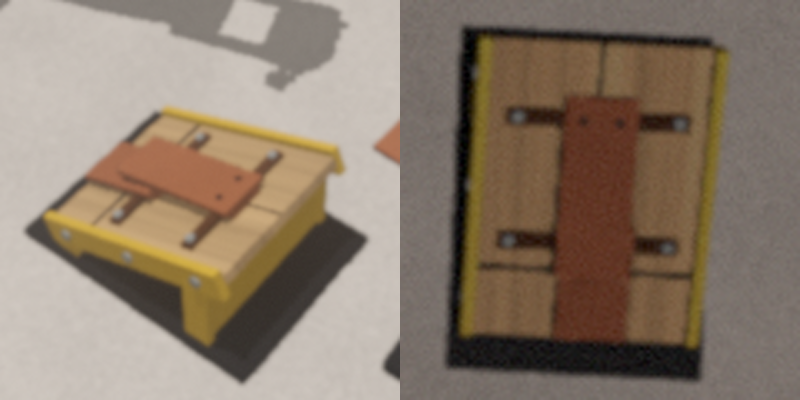

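The long tile's head lies over the upper batten and its tail laps the short tile. The depth fit was spoilt by missing readings, so I'll redo it robustly from the saved mask.

```bash
python3 - <<'E'
from h import *
p2,d2=cams.camera('top');t=np.array([-np.sin(PSI),np.cos(PSI),0])
uv=np.array([(u,v) for v in range(178,268) for u in range(345,432)]);z=d2[uv[:,1],uv[:,0]];k=z>0;P=pts("top",uv[k],z[k])-U
S=P@s_*1000;T=P@t*1000;H=P@n_*1000
for nm,a,b,t0,t1 in(("deck",-110,-20,40,70),("deck2",-110,-20,-70,-42),("short",-186,-148,-25,12),("long",-125,5,-20,18)):
    q=(S>a)&(S<b)&(T>t0)&(T<t1);
    for _ in range(3):
        A=np.c_[S[q],T[q],np.ones(q.sum())];c=np.linalg.lstsq(A,H[q],rcond=None)[0];r=np.abs(np.c_[S,T,np.ones(len(S))]@c-H);q&=r<3
    print(nm,q.sum(),"tilt s,t",c[:2].round(4),"height at mid",np.median(H[q]).round(2), "at s=-136/0",(c[0]*-136+c[2]).round(1),c[2].round(1))
for a in range(-150,-124,2):
    q=(S>a)&(S<a+2)&(T>-18)&(T<12);print(a+1,np.median(H[q]).round(1),end="; ")
E
```

```text
deck 216 tilt s,t [-0.0369  0.0235] height at mid 0.17 at s=-136/0 1.5 -3.6
deck2 209 tilt s,t [ 0.012  -0.0344] height at mid 0.52 at s=-136/0 -2.2 -0.6
short 122 tilt s,t [-0.0248 -0.0138] height at mid 16.2 at s=-136/0 15.2 11.8
long 406 tilt s,t [-0.1217 -0.0109] height at mid 24.21 at s=-136/0 33.3 16.7
-149 14.4; -147 16.5; -145 14.8; -143 17.3; -141 16.2; -139 22.3; -137 28.5; -135 31.4; -133 31.8; -131 32.4; -129 31.7; -127 31.9; -125 32.6;
```

```bash
python3 -c "
from cell import close_job,get_state
print(get_state()['t']);print(close_job())"
```

```text
18.7
the job is handed in; nothing more can be done
None
```

Both tiles are hung and I handed the job in at 18.7 s; `close_job` reports no verdict. The short tile went on the lower batten first, then the long tile on the upper batten, lapping over the short one. Each was pulled down the slope until its nib bore on the batten.

**Pull force:** the wrist read about 10–15 N along the slope on the short tile and 10–16 N on the long one. These are wrist readings, not the tile-to-batten contact force that is judged.

**Last camera checks:**

| | Short tile | Long tile |
|---|---|---|
| Nib face to batten | about 1.5 mm, from the tile's outline before the long tile was laid (limit 2 mm) | about 0 mm |
| Lateral offset from centre line | 7–7.5 mm (limit 10 mm) | about 2 mm |
| Squareness (limit 0.09 rad) | within 0.02 rad | within 0.03 rad |
| Tilt relative to the deck | within 0.025 rad (limit 0.04) | about 0.12 rad (0.115 expected) |

The long tile's tail is about 138 mm below the upper batten's upslope face, against 136.5 ± 5 mm. Its top there is about 32 mm above the deck, so it rests on the short tile.

**What went wrong or disagreed:**
- **Long tile grasp:** the first grasp was too shallow and slid over the tile. The tile had not moved, and I regripped it deeper.
- **Short tile drift:** it drifted sideways while being pulled down. I left it there, which leaves about 3 mm of margin.
- **Tile height fit:** the first fit to the tile heights gave nonsense, so I redid it with outliers rejected.
- **Bystanders:** I did not measure them again at the end. I saw no sign of contact with any of them.

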